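# Balance a guitar neck on the pivoting neck rest

### The job

The guitar neck lying on two blocks has to balance on the pivoting neck rest. Its balance point can only be felt, by small lifts in a light grip; then lift the neck level, clear of the blocks, and lay it gently, fretboard up, in line with and centred across the rest's cork saddle, so that when let go it stays level there by itself. Never let the neck tip steeply, press it hard on the rest or squeeze its lacquer hard, and leave everything else on the bench where it is.

Things in the scene. Friction and masses are not known exactly. Their poses are not given: they have to be found in the camera images.
- neck_mid (a point): Middle of the loose guitar neck's 400 mm fretboard part, half-way up its 21 mm thickness; x runs to the headstock, z up out of the fretboard. Flat underside, frets 11.5 mm above this point. Width 48 mm here, evenly from 54 at the heel end (x -200) to 42 at the nut (x +200). About 0.8 kg; wood and inner rod differ, so its balance point on the centreline cannot be seen: up to 80 mm either side of here
- neck_nut (a point): The white nut at the head end of the fretboard, 200 mm along x from neck_mid, same height and axes. Beyond it the headstock, 135 mm long, 68 wide (106 over the tuner buttons), whose tuners hang 10 mm below the neck's underside. At the other end the heel (neck_mid x -200 to -130) is 5 mm deeper below. Thin lacquer: a grip over 50 N marks it. In a light grip, lifted far off its balance point, it turns in the fingers
- saddle_top (a point): Centre of the cork saddle's flat top on the pivoting neck rest, 120 mm above the bench. Cork 46 mm along its x (the way the neck is to lie, head to either side) and 32 mm across (y), narrower than the neck so that fingers pass on both sides of it; z out of the cork. It tilts with the saddle
- saddle (a joint): Tilt of the saddle (rad) about its y axis, 25 mm below the cork: 0 level, stops at +-0.14, positive lowers its +x end. The pivot is a little stiff: its friction (0.055 N m) holds a neck laid on some 4 mm off its balance point, not one 9 mm off. It starts tilted and follows what is laid on it
- rest: The neck rest, fixed to the bench: dark base plate 100 x 90 x 14 mm, aluminium post 26 mm thick and a fork 28 mm wide carrying the saddle's pivot. Origin under the base's centre, straight below the level saddle's centre; x along the way the neck is to lie
- jig: Plywood board (420 x 90 x 12 mm, fixed) with two wooden blocks topped with cork, on which the neck lies at the start. Origin under the board's centre, x along the board. The blocks are at x -165 and +165, 30 mm long and 62 mm wide, 45 and 50 mm high over the bench; between them the neck's underside is 38 mm clear of the board
- spool: Brass wire spool standing near the neck rest, 38 mm across, 30 mm high (origin under its centre). Leave alone
- polish: Small orange polish pot with steel cap near the neck rest, 52 mm across, 34 mm high (origin under its centre). Leave alone
- spray: Green spray can, 52 mm across, 184 mm high (origin under its centre). Leave alone
- jar: Glass jar with steel cap, 66 mm across, 90 mm high (origin under its centre). Leave alone
- glue: White glue bottle with pointed nozzle, 48 mm across, 140 mm high (origin under its centre). Leave alone
- driver: Orange-handled screwdriver lying on the bench, 190 mm long along its x (origin under its centre). Leave alone
- hammer: Small fret hammer lying on the bench, 250 mm long along its x (origin under its centre). Leave alone
Mind the look-alikes: they are no part of the job. Of the things that look like the rest, take the one that is farthest to the robot's right at the start.

How it is judged:
By the outcome, as a careful person would: the job done as asked, in the order asked, and still so for the second after the job is handed in, with the robot touching nothing.
It also fails if it takes over 72 s, if anything falls off the work surface, if the arm or the gripper's body presses on something with over 40 N, if the wrist force passes 120 N, or if a joint passes its speed limit or range.

### The arm

A 6-joint arm with a two-finger parallel gripper is mounted at the origin on the work surface. World frame = base frame: x ahead of the robot, y to its left, z up, the work surface at z = 0. Lengths are in m, angles in degrees, forces in N, time in s.
With the tool pointing down it reaches from about 0.35 to 0.875 m from the base axis. Payload 4.2 kg.
Tool frame: the origin (TCP) lies on the centre line of the jaws, within the pads' length; the fingertips stand 11 mm ahead of it and the grasp point (between the pads) lies 8 mm behind it; z points along the fingers, y is the line along which they close (so a half turn about z gives the same grasp; the last joint's range is limited). The gripper opens to 87 mm and grips with 3 to 60 N. Pads are 19 mm wide; open, the fingers measure 117 mm over their backs; the gripper's body (75 mm by 190 mm) begins 51 mm behind the grasp point.
Start: joints at [86.837, 22.042, 0.453, 0, -68.411, -14.817], TCP at [0.193, 0.594, 0.204] pointing down, gripper open.
Joint ranges: [-179.83, 179.83], [-69.29, 118.12], [-61.27, 80.66], [-181.25, 117.63], [-171.15, -9.14], [-177.46, 177.46]. Speed limits (degrees/s): [159.86, 159.86, 180, 180, 180, 180].

### API

Orientations are given as a 3x3 rotation matrix whose columns are the frame's x, y, z axes.
In Python, from station import r gives the robot as it stands.
- The arm moves only by the tool servo_tool, never from a script. Its argument "commands" is a list that holds one entry, the list of rows, each a list of 7 numbers: the closure, from 0 (fully open) to 1 (shut), then the shift along the tool's x, y, z in mm, then the turn, a rotation vector about the tool's x, y, z in rad. In form: [[[claw, x, y, z, ax, ay, az], ...]]. A call has exactly 5 rows; each row is the pose to reach, as a shift and turn from the pose commanded when the call began, along the tool's axes at that moment; what a row does not reach only later rows make up. A row lasts 1/10 s, in which the tool goes at most 50 mm and 8.59 degrees, less where a joint would pass 70% of its speed; a pose out of reach is approached as far as the arm can. A call with a gripper value outside its range is refused whole. The fingers move at their own pace and stop on an object; the grip force is fixed at half the most. Time passes only in rows, so rows that repeat a pose let the fingers close, or fill a call up. It gives the time, the measured TCP pose, the force, the opening and the grip force at its end, in the units of the state.
- r.sense(): the state, without advancing time (a new reading comes with each control period).
- r.capture(name): name is "side" or "top" or "wrist"; returns a dict with "pixels" (400x640x3 uint8, red, green, blue), "camera_matrix" (3x3 intrinsics, pixels), "R" (3x3) and "t" (3): a world point X has camera coordinates R X + t. Camera axes: x right, y down, z forward; pixel columns grow to the right and rows downward; lengths in m; the calibration is good to about 2 mm. The wrist camera is an equidistant fisheye: a pixel r from the principal point sees the ray r / f radians off the axis. A picture is of the moment at which its call begins. There is no depth.
- r.finish_job(): hands the job in; it is judged then, once.
The state is a dict: "time_s": time; "joints": joint angles; "joint_velocities": joint speeds; "effort": joint torques, N m; "tcp_pos": TCP position; "ee_rot": TCP orientation; "wrist_force": force on the tool from outside, world axes, zero at the start; "moment": the same for the moment, N m; "gripper_width": opening from 0.0 (shut) to 1.0 (fully open); "gripper_force": force on a finger pad.
Only numpy, scipy, OpenCV 4.12 (cv2) and the standard library are available. Lean on these libraries where they do the work, as an engineer would, in place of code of your own. Each camera call takes 0.05 s, during which the arm holds its last target. There are 200 camera calls.

## Working session

There is one attempt and no reset: what is moved stays moved. The work goes in short steps, Python scripts to look and compute and a tool call to move; the robot and the scene stay as the last step left them, time stands still between calls to the robot, and variables do not carry over. Pictures are saved under pics/ and viewed, at most 10 in all, crops included, and the job is handed in when it is done.

Besides the shell and the picture viewer there is one more tool, called after "Emit:" as name(argument=value, ...), one argument or row to a line, values as JSON. servo_tool: Moves the arm, as the interface text tells. Its arguments: {"type":"object","properties":{"commands":{"type":"array","items":{"type":"array","items":{"type":"array","items":{"type":"number"}}}}},"required":["commands"]}

```bash
mkdir -p pics; ls; python3 - <<'E'
from station import r
import cv2,numpy as np
s=r.sense();print(s)
for n in("top","side"):
    c=r.capture(n);cv2.imwrite(f"pics/{n}0.png",c["pixels"][:,:,::-1]);np.savez(f"pics/{n}0.npz",**c);print(n,c["camera_matrix"],c["R"],c["t"])
E
```

```text
pics
{'time_s': 0.0, 'joints': array([ 8.68373793e+01,  2.20910918e+01,  3.78965253e-01, -2.89149477e-02,
       -6.84115110e+01, -1.48153768e+01]), 'joint_velocities': array([-0.02707645,  0.0189504 ,  0.01481288, -0.05761974,  0.12296708,
       -0.00220244]), 'effort': array([ 5.05862372e-04, -3.90665925e+01,  1.87402350e+01,  4.21973839e+00,
        1.09959953e-02, -1.85400768e-04]), 'tcp_pos': array([0.19270451, 0.59386449, 0.2028508 ]), 'ee_rot': array([[ 9.51117659e-01, -3.08828195e-01, -5.87592620e-04],
       [-3.08828739e-01, -9.51115282e-01, -2.12866023e-03],
       [ 9.85219772e-05,  2.20607182e-03, -9.99997562e-01]]), 'wrist_force': array([ 0.39128659,  0.05927572, -0.65127677]), 'moment': array([-0.00542757, -0.03679176, -0.02593888]), 'gripper_force': 0.0, 'gripper_width': 1.002277937558824}
top [[469.86953467   0.         320.14271871]
 [  0.         469.86953467 193.41410469]
 [  0.           0.           1.        ]] [[-0.0275044  -0.99958361 -0.00872474]
 [-0.99206327  0.02836668 -0.1224982 ]
 [ 0.12269468  0.00528626 -0.99243039]] [0.03830705 0.5677281  1.57074771]
side [[514.14597313   0.         317.69628729]
 [  0.         514.14597313 200.29107317]
 [  0.           0.           1.        ]] [[ 0.99943332 -0.02700561  0.02009322]
 [-0.00434428 -0.69542797 -0.71858268]
 [ 0.03337915  0.71808818 -0.6951512 ]] [-0.58151053  0.08931918  1.61686508]
```

View pics/top0.png

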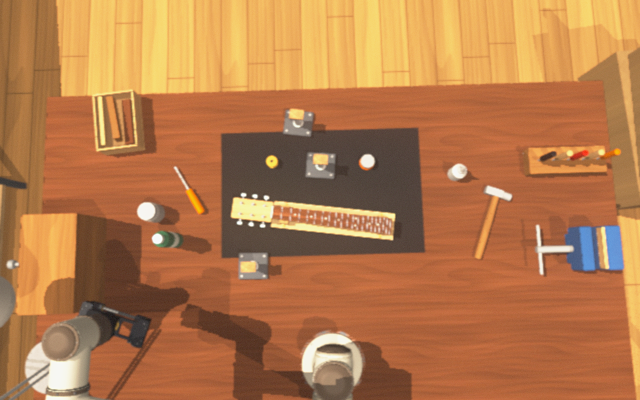

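View pics/side0.png

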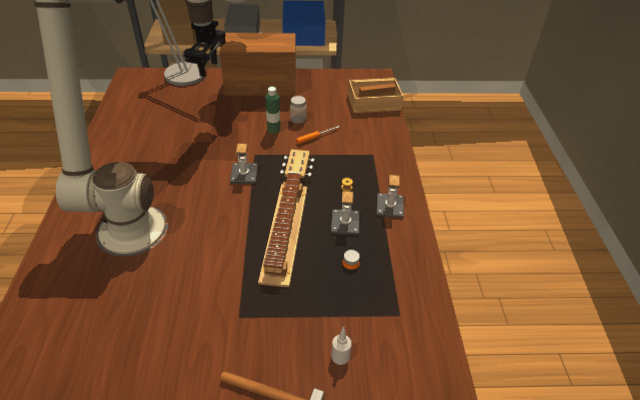

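Side view confirms the top view: three look-alike rests at top pixels A (298,122), B (321,165) and C (253,265). B is the farthest right and stands between the spool (272,161) and the polish pot (367,162), so B is the one. The neck runs from the headstock (252,210) to the heel (394,227). I'll confirm in an enlarged crop.

```bash
cat > h.py <<'E'
import numpy as np,cv2
def ray(c,u,v,z):
    K,R,t=c["camera_matrix"],c["R"],c["t"]
    C=-R.T@t; d=R.T@np.linalg.solve(K,[u,v,1.]); return C+d*(z-C[2])/d[2]
def proj(c,X):
    p=c["camera_matrix"]@(c["R"]@np.asarray(X)+c["t"]); return p[:2]/p[2]
E
python3 - <<'E'
from h import *
c=dict(np.load("pics/top0.npz"))
for n,p,z in(("A",(298,122),.014),("B",(321,165),.014),("C",(253,265),.014),("nut",(272,211),.072),("heel",(394,227),.072),("Bcork",(321,159),.12)): print(n,ray(c,*p,z).round(3))
cv2.imwrite("pics/crop1.png",cv2.resize(c["pixels"][140:250,225:405,::-1],None,fx=4.4,fy=4.4,interpolation=cv2.INTER_CUBIC))
E
```

```text
A [0.827 0.094 0.014]
B [0.671 0.017 0.014]
C [0.332 0.258 0.014]
nut [0.51  0.184 0.072]
heel [ 0.445 -0.219  0.072]
Bcork [0.671 0.016 0.12 ]
```

View pics/crop1.png

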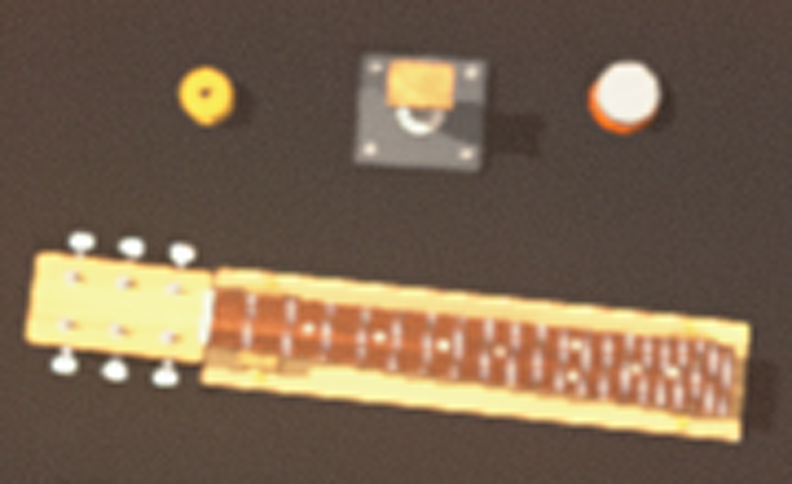

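The crop confirms rest B, with its cork at crop (420,83) and long side along the image horizontal. Neck: nut at crop (208,318), heel end near (735,385), board visible along both edges.

```bash
python3 - <<'E'
from h import *
c=dict(np.load("pics/top0.npz")); hsv=cv2.cvtColor(c["pixels"],cv2.COLOR_RGB2HSV).astype(int)
H,S,V=hsv[...,0],hsv[...,1],hsv[...,2]
def box(m,x0,x1,y0,y1,z,name):
    k=np.zeros(m.shape,np.uint8);k[y0:y1,x0:x1]=m[y0:y1,x0:x1]
    n,l,st,ce=cv2.connectedComponentsWithStats(k);i=1+st[1:,4].argmax()
    ys,xs=np.where(l==i);P=np.array([ray(c,a,b,z)[:2] for a,b in zip(xs,ys)])
    rc=cv2.minAreaRect((P*1000).astype(np.float32));print(name,st[i],P.mean(0).round(4),"rect",np.round(rc[0],1),np.round(rc[1],1),round(rc[2],1), "pca",np.degrees(np.arctan2(*np.linalg.svd(P-P.mean(0),full_matrices=False)[2][0][::-1])).round(2))
print("cork px",hsv[159,321],"base",hsv[172,312],"fret",hsv[214,320],"mat",hsv[185,300],"wood",hsv[222,350],"nut",hsv[212,272])
box((S>80)&(V>130),308,335,150,168,.12,"cork")
box((S<70)&(V>60),300,340,148,182,.014,"base")
box((V<175)&(H<16)&(S>110),262,402,195,245,.072,"fret")
E
```

```text
cork px [ 22 130 245] base [ 12  30 155] fret [ 10 166 190] mat [15 75 88] wood [ 10 170 189] nut [ 26  21 246]
cork [313 153  16  12 165] [0.6721 0.0191] rect [672.9  17.6] [49.  36.5] 88.3 pca -99.98
base [300 148  40  34 927] [0.6695 0.023 ] rect [673.1  22. ] [136.6 116.9] 88.3 pca -85.51
fret [393 222   3  13  13] [ 0.442  -0.2176] rect [ 441.8 -218.3] [ 4.5 39.8] 80.2 pca 170.06
```

Emit:
servo_tool(
  commands=[
    [[0,33,35,-20,0,0,0.1],[0,65,70,-40,0,0,0.2],[0,98,105,-60,0,0,0.3],[0,131,140,-60,0,0,0.4],[0,164,176,-60,0,0,0.5]],
  ],
)

```text
time_s: 0.6
tcp_pos: [0.2941, 0.3769, 0.2645]
ee_rot: [[0.684, -0.729, 0.0], [-0.729, -0.684, 0.001], [-0.001, -0.001, -1.0]]
wrist_force: [1.6, 0.2, 0.4]
gripper_width: 1.002
gripper_force: 0.0
```

Emit:
servo_tool(
  commands=[
    [[0,45,15,0,0,0,0.1],[0,91,30,0,0,0,0.2],[0,136,45,0,0,0,0.3],[0,182,60,0,0,0,0.4],[0,228,76,0,0,0,0.5]],
  ],
)

```text
time_s: 1.1
tcp_pos: [0.3951, 0.1586, 0.2639]
ee_rot: [[0.251, -0.968, 0.0], [-0.968, -0.251, 0.0], [-0.0, -0.0, -1.0]]
wrist_force: [2.3, 0.7, -0.1]
gripper_width: 1.002
gripper_force: 0.0
```

Emit:
servo_tool(
  commands=[
    [[0,45,-8,10,0,0,0.1],[0,90,-16,30,0,0,0.2],[0,135,-24,50,0,0,0.3],[0,175,-32,60,0,0,0.4],[0,192,-35,60,0,0,0.417]],
  ],
)

```text
time_s: 1.6
tcp_pos: [0.4769, -0.0192, 0.2015]
ee_rot: [[-0.165, -0.986, -0.005], [-0.986, 0.165, -0.001], [0.002, 0.005, -1.0]]
wrist_force: [-0.1, 1.0, -0.6]
gripper_width: 0.999
gripper_force: 0.0
```

```bash
python3 - <<'E'
from h import *
from station import r
s=r.sense();print(s["time_s"],s["tcp_pos"],s["ee_rot"],s["joints"],s["wrist_force"],s["moment"])
for n in("wrist","side"):
    c=r.capture(n);cv2.imwrite(f"pics/{n}1.png",c["pixels"][:,:,::-1]);np.savez(f"pics/{n}1.npz",**c)
    if n=="wrist":print(c["camera_matrix"],c["R"],c["t"],-c["R"].T@c["t"])
E
```

```text
1.6 [ 0.47691917 -0.01921823  0.20154841] [[-0.16508429 -0.98626714 -0.00493086]
 [-0.98627761  0.1650916  -0.00111023]
 [ 0.00190903  0.00467992 -0.99998723]] [ 1.72359343e+01  7.80656647e+00 -1.95142491e+01 -2.57726622e-02
 -6.29678672e+01 -2.67265678e+01] [-0.08175369  0.99235567 -0.59740777] [ 0.1679913  -0.11165887  0.00803133]
[[309.70691629   0.         314.79222527]
 [  0.         309.70691629 199.7916659 ]
 [  0.           0.           1.        ]] [[-0.98634527  0.16461908  0.00485447]
 [ 0.15973106  0.94904698  0.27165385]
 [ 0.04011228  0.2687199  -0.96238278]] [ 0.47137981 -0.09048649  0.37469516] [ 0.46436687 -0.09241022  0.38289287]
```

View pics/wrist1.png

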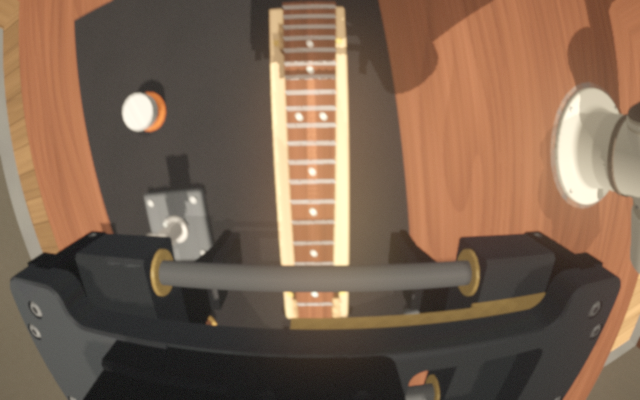

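The wrist view shows the fretboard between about (287,20) and (337,20) at the heel end and (296,300) to (335,300) near the gripper, with the light plywood board outside it.

```bash
cat >> h.py <<'E'
def fray(c,u,v,z):
    K,R,t=c["camera_matrix"],c["R"],c["t"]; p=np.array([(u-K[0,2])/K[0,0],(v-K[1,2])/K[1,1]]);th=np.hypot(*p)
    d=R.T@np.r_[p/th*np.sin(th),np.cos(th)]; C=-R.T@t; return C+d*(z-C[2])/d[2]
E
python3 - <<'E'
from h import *
c=dict(np.load("pics/wrist1.npz")); I=c["pixels"].astype(int)
L=[];Rr=[]
for v in range(20,250,12):
    row=cv2.GaussianBlur(c["pixels"],(1,5),0)[v,262:362].astype(int); light=(row[:,2]>110)&(row[:,0]>150)
    g=np.abs(np.diff(row[:,2])); x=np.arange(262,361)
    l=x[10:45][np.argmin(np.diff(row[:,2])[10:45])]+.5; rr=x[55:90][np.argmax(np.diff(row[:,2])[55:90])]+.5
    a,b=fray(c,l,v,.070),fray(c,rr,v,.070);L.append(a);Rr.append(b)
    m=(a+b)/2;print(v,l,rr,m[:2].round(4),round(np.hypot(*(a-b)[:2])*1000,1))
E
```

```text
20 282.5 335.5 [ 0.4523 -0.1909] 53.2
32 277.5 335.5 [ 0.4569 -0.1784] 58.0
44 273.5 334.5 [ 0.4615 -0.1661] 60.9
56 283.5 335.5 [ 0.4582 -0.1525] 51.7
68 278.5 335.5 [ 0.4627 -0.1406] 56.7
80 284.5 335.5 [ 0.4618 -0.1278] 50.7
92 282.5 337.5 [ 0.4638 -0.1158] 54.7
104 285.5 335.5 [ 0.4653 -0.1036] 49.8
116 302.5 319.5 [ 0.4668 -0.0914] 17.0
128 285.5 335.5 [ 0.4693 -0.0797] 50.2
140 286.5 335.5 [ 0.4709 -0.0675] 49.5
152 287.5 335.5 [ 0.4724 -0.0553] 48.8
164 286.5 334.5 [ 0.4755 -0.0433] 49.1
176 288.5 334.5 [ 0.4766 -0.0308] 47.4
188 289.5 334.5 [ 0.4782 -0.0181] 46.8
200 290.5 335.5 [ 0.4793 -0.0051] 47.3
212 290.5 333.5 [0.4826 0.0078] 45.7
224 291.5 333.5 [0.4843 0.0213] 45.3
236 292.5 333.5 [0.4861 0.0352] 44.8
248 293.5 333.5 [0.488  0.0495] 44.4
```

Emit:
servo_tool(
  commands=[
    [[0,0,-1,40,0,0,-0.015],[0,0,-1,80,0,0,-0.015],[0,0,-1,115,0,0,-0.015],[0,0,-1,140,0,0,-0.015],[0,0,-1,149,0,0,-0.015]],
  ],
)

```text
time_s: 2.2
tcp_pos: [0.4765, -0.0161, 0.0527]
ee_rot: [[-0.144, -0.99, -0.005], [-0.99, 0.144, -0.001], [0.002, 0.005, -1.0]]
wrist_force: [-0.4, 1.0, 0.2]
gripper_width: 0.999
gripper_force: 0.0
```

```bash
cat >> h.py <<'E'
def feel(n=6):
    from station import r
    F=[];M=[]
    for i in range(n):
        r.capture("side"); s=r.sense();F.append(s["wrist_force"]);M.append(s["moment"])
    u=np.array([.148,.989,0]); v=np.array([-.989,.148,0]); F,M=np.array(F),np.array(M)
    print("t",round(s["time_s"],2),"tcp",s["tcp_pos"].round(4),"zx,zy",s["ee_rot"][:2,2].round(4),"w",round(s["gripper_width"]*87,1),"g",s["gripper_force"])
    print("F",F.mean(0).round(2),"M",M.mean(0).round(4),"sd",M.std(0).round(3),"Mroll",(M@u).mean().round(4),"Mpitch",(M@v).mean().round(4))
E
python3 -c "
from h import *
feel()"
```

```text
t 2.5 tcp [ 0.4798 -0.0159  0.0565] zx,zy [0.0034 0.0008] w 86.5 g 0.0
F [-0.09  0.15  0.29] M [ 0.0926 -0.042  -0.0119] sd [0.02  0.049 0.034] Mroll -0.0278 Mpitch -0.0978
```

Emit:
servo_tool(
  commands=[
    [[0.55,0,0,0,0,0,0],[0.6,0,0,0,0,0,0],[0.6,0,0,0,0,0,0],[0.6,0,0,0,0,0,0],[0.6,0,0,0,0,0,0]],
  ],
)

```text
time_s: 3.0
tcp_pos: [0.4786, -0.0165, 0.055]
ee_rot: [[-0.145, -0.989, 0.0], [-0.989, 0.145, 0.0], [-0.0, -0.0, -1.0]]
wrist_force: [-0.0, -0.1, 0.4]
gripper_width: 0.634
gripper_force: 0.0
```

```bash
python3 -c "
from h import *
feel(4)"
```

```text
t 3.2 tcp [ 0.4786 -0.0165  0.0549] zx,zy [-0. -0.] w 39.6 g 0.0
F [-0.07 -0.19 -0.13] M [ 0.081  -0.0617  0.0178] sd [0.018 0.03  0.022] Mroll -0.049 Mpitch -0.0892
```

```bash
python3 - <<'E'
from h import *
from station import r
c=r.capture("side");s=r.sense();print(s["gripper_width"],s["gripper_force"],s["tcp_pos"])
cv2.imwrite("pics/side2.png",cv2.resize(c["pixels"][150:300,215:375,::-1],None,fx=4,fy=4,interpolation=cv2.INTER_CUBIC))
E
```

```text
0.4383023814984132 0.0 [ 0.47858489 -0.0164604   0.05488563]
```

View pics/side2.png

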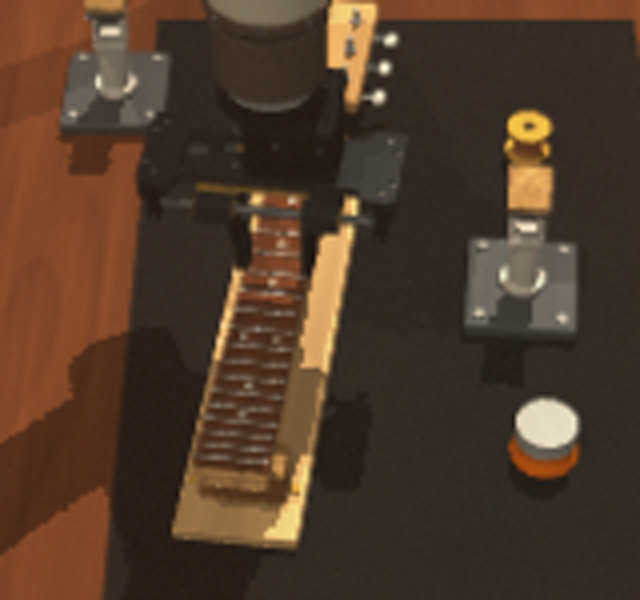

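The fingers stand astride the fretboard (crop (240,235) and (320,235)) and are not yet clamped, so the opening reading isn't linear. I'll keep closing.

Emit:
servo_tool(
  commands=[
    [[0.75,0,0,0,0,0,0],[0.75,0,0,0,0,0,0],[0.75,0,0,0,0,0,0],[0.75,0,0,0,0,0,0],[0.75,0,0,0,0,0,0]],
  ],
)

```text
time_s: 3.75
tcp_pos: [0.4786, -0.0164, 0.0549]
ee_rot: [[-0.145, -0.99, -0.0], [-0.99, 0.145, 0.0], [0.0, 0.0, -1.0]]
wrist_force: [-0.7, 1.3, -0.1]
gripper_width: 0.255
gripper_force: 0.0
```

```bash
python3 - <<'E'
from h import *
from station import r
c=r.capture("side");s=r.sense();print(s["gripper_width"],s["gripper_force"],s["tcp_pos"])
w=r.capture("wrist")["pixels"]
a=cv2.resize(c["pixels"][180:240,245:325,::-1],None,fx=5,fy=5,interpolation=cv2.INTER_CUBIC)
b=cv2.resize(w[100:400,120:520,::-1],(400,300))
cv2.imwrite("pics/mix3.png",np.hstack([a,b]))
E
```

```text
0.25526264451925307 0.0 [ 0.47861797 -0.01643558  0.05494838]
```

View pics/mix3.png

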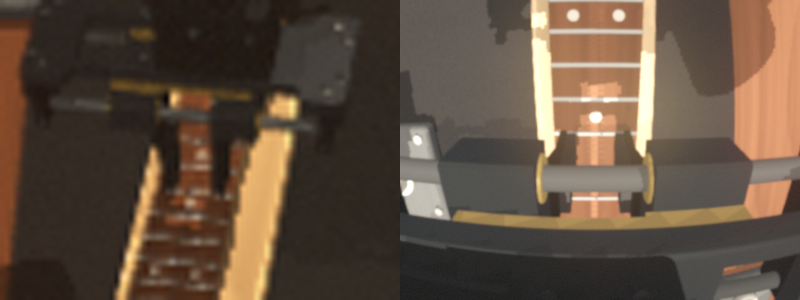

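```bash
python3 - <<'E'
from h import *
c=dict(np.load("pics/side1.npz"));t=np.array([.4786,-.0164,0]);yv=np.array([-.99,.145,0])
for z in(.044,.055,.063,.072,.08,.09):print(z,[proj(c,t+[0,0,z]+k*yv*.011).round(1) for k in(-1,0,1)])
for k in (-1,1): print("neck edge px at tcp, z .071/.05", [proj(c,t+[0,0,z]+k*yv*.024).round(1) for z in(.071,.05)])
for u,v in((280,218),(289,218)):print([ray(c,u,v,z).round(4) for z in(.044,.072)])
E
```

```text
0.044 [array([288.3, 222.3]), array([284.8, 222. ]), array([281.3, 221.6])]
0.055 [array([288.2, 219.9]), array([284.7, 219.5]), array([281.2, 219.1])]
0.063 [array([288.2, 218. ]), array([284.6, 217.7]), array([281.1, 217.3])]
0.072 [array([288.1, 216. ]), array([284.5, 215.6]), array([281. , 215.3])]
0.08 [array([288.1, 214.2]), array([284.5, 213.8]), array([280.9, 213.5])]
0.09 [array([288. , 211.9]), array([284.4, 211.5]), array([280.8, 211.1])]
neck edge px at tcp, z .071/.05 [array([292.3, 216.6]), array([292.4, 221.4])]
neck edge px at tcp, z .071/.05 [array([276.8, 215.1]), array([277. , 219.8])]
[array([0.4634, 0.0007, 0.044 ]), array([ 0.465 , -0.0263,  0.072 ])]
[array([0.4914, 0.0005, 0.044 ]), array([ 0.4923, -0.0265,  0.072 ])]
```

```bash
python3 - <<'E'
from h import *
from station import r
c=dict(np.load("pics/side1.npz"));s=r.sense();
T=np.array([.4769,-.0192,.2015]);x=np.array([-.165,-.986,0]);y=np.array([-.986,.165,0])
x0,y0=225,100;I=c["pixels"][y0:y0+120,x0:x0+110,::-1].copy();I=cv2.resize(I,None,fx=4.5,fy=4.5,interpolation=cv2.INTER_CUBIC)
for k in(-1,1):
  for z in(-.011,.008):
    p=(proj(c,T+k*y*.0435+x*.0095+[0,0,z])-[x0,y0]+.5)*4.5;cv2.circle(I,tuple(int(a) for a in p),3,(0,0,255) if z<0 else (0,255,0),-1)
cv2.imwrite("pics/chk4.png",I)
E
```

```text
(no output)
```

View pics/chk4.png

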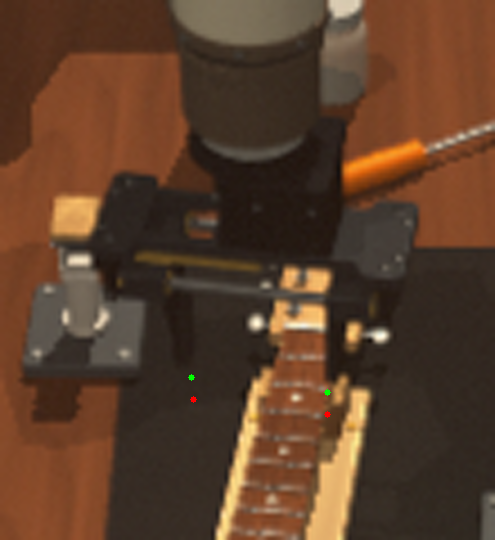

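The tips seen at crop (183,360) and (333,378) lie about 8 px above where the reported TCP puts them (193,400) and (327,415). The fingertips are therefore really about 30–35 mm higher than reported, and the fingers closed just above the frets. I'll open, and go down by an amount that is safe under either reading.

Emit:
servo_tool(
  commands=[
    [[0,0,0,0,0,0,0],[0,0,0,0,0,0,0],[0,0,0,0,0,0,0],[0,0,0,0,0,0,0],[0,0,0,0,0,0,0]],
  ],
)

```text
time_s: 4.35
tcp_pos: [0.4786, -0.0164, 0.0549]
ee_rot: [[-0.145, -0.99, -0.0], [-0.99, 0.145, 0.0], [-0.0, 0.0, -1.0]]
wrist_force: [-0.6, 0.1, 0.1]
gripper_width: 0.619
gripper_force: 0.0
```

Emit:
servo_tool(
  commands=[
    [[0,0,0,0,0,0,0],[0,0,0,0,0,0,0],[0,0,0,0,0,0,0],[0,0,0,0,0,0,0],[0,0,0,0,0,0,0]],
  ],
)

```text
time_s: 4.85
tcp_pos: [0.4786, -0.0165, 0.055]
ee_rot: [[-0.144, -0.99, -0.0], [-0.99, 0.144, -0.0], [0.0, 0.0, -1.0]]
wrist_force: [-0.1, -0.2, 0.1]
gripper_width: 0.985
gripper_force: 0.0
```

Emit:
servo_tool(
  commands=[
    [[0,0,0,6,0,0,0],[0,0,0,12,0,0,0],[0,0,0,18,0,0,0],[0,0,0,24,0,0,0],[0,0,0,28,0,0,0]],
  ],
)

```text
time_s: 5.35
tcp_pos: [0.4782, -0.0166, 0.0261]
ee_rot: [[-0.145, -0.989, -0.001], [-0.989, 0.145, -0.0], [0.001, 0.001, -1.0]]
wrist_force: [-0.7, 0.6, -0.7]
gripper_width: 0.999
gripper_force: 0.0
```

Emit:
servo_tool(
  commands=[
    [[0.2,0,0,0,0,0,0],[0.3,0,0,0,0,0,0],[0.4,0,0,0,0,0,0],[0.6,0,0,0,0,0,0],[0.6,0,0,0,0,0,0]],
  ],
)

```text
time_s: 5.85
tcp_pos: [0.4788, -0.0164, 0.0272]
ee_rot: [[-0.144, -0.99, 0.001], [-0.99, 0.144, 0.0], [-0.0, -0.001, -1.0]]
wrist_force: [0.7, -0.6, -0.1]
gripper_width: 0.628
gripper_force: 0.0
```

Emit:
servo_tool(
  commands=[
    [[0.6,0,0,0,0,0,0],[0.6,0,0,0,0,0,0],[0.6,0,0,0,0,0,0],[0.6,0,0,0,0,0,0],[0.6,0,0,0,0,0,0]],
  ],
)

```text
time_s: 6.35
tcp_pos: [0.4785, -0.0164, 0.0271]
ee_rot: [[-0.145, -0.989, -0.0], [-0.989, 0.145, 0.0], [-0.0, 0.0, -1.0]]
wrist_force: [-1.9, 0.6, 3.5]
gripper_width: 0.549
gripper_force: 30.0
```

```bash
python3 -c "
from h import *
feel(4)
from station import r
np.savez('pics/side5.npz',**r.capture('side'))"
```

```text
t 6.55 tcp [ 0.4785 -0.0164  0.0271] zx,zy [-0.0001 -0.    ] w 47.8 g 30.00623295083642
F [-1.51  0.89  3.86] M [ 0.4101  0.5029 -0.064 ] sd [0.036 0.059 0.032] Mroll 0.558 Mpitch -0.3312
```

Gripped: 47.8 mm at 30 N. Small lift now.

Emit:
servo_tool(
  commands=[
    [[0.6,0,0,-1,0,0,0],[0.6,0,0,-3,0,0,0],[0.6,0,0,-5,0,0,0],[0.6,0,0,-5,0,0,0],[0.6,0,0,-5,0,0,0]],
  ],
)

```text
time_s: 7.1
tcp_pos: [0.4783, -0.0165, 0.0316]
ee_rot: [[-0.145, -0.989, -0.001], [-0.989, 0.145, -0.0], [0.0, 0.001, -1.0]]
wrist_force: [-1.2, 0.4, -7.9]
gripper_width: 0.55
gripper_force: 30.0
```

```bash
python3 -c "
from h import *
feel(6)
from station import r
np.savez('pics/side6.npz',**r.capture('side'))"
```

```text
t 7.4 tcp [ 0.4786 -0.0164  0.0319] zx,zy [-0.0001 -0.    ] w 48.1 g 29.995394200086594
F [ 0.06  0.07 -7.86] M [ 0.1217 -0.0496  0.0137] sd [0.04  0.018 0.044] Mroll -0.031 Mpitch -0.1277
```

```bash
python3 -c "
from h import *
feel(20)"
```

```text
t 8.45 tcp [ 0.4786 -0.0164  0.032 ] zx,zy [0.0001 0.    ] w 47.9 g 29.995494056493044
F [-0.26 -0.04 -7.8 ] M [ 0.1199 -0.058   0.0156] sd [0.031 0.035 0.037] Mroll -0.0396 Mpitch -0.1272
```

Emit:
servo_tool(
  commands=[
    [[0.6,0,0,2,0,0,0],[0.6,0,0,4,0,0,0],[0.6,0,0,5,0,0,0],[0.3,0,0,5,0,0,0],[0.3,0,0,5,0,0,0]],
  ],
)

```text
time_s: 8.95
tcp_pos: [0.4803, -0.0162, 0.028]
ee_rot: [[-0.144, -0.99, 0.003], [-0.99, 0.144, 0.0], [-0.001, -0.003, -1.0]]
wrist_force: [0.2, -0.2, 0.2]
gripper_width: 0.647
gripper_force: 0.0
```

Emit:
servo_tool(
  commands=[
    [[0.3,0,0,0,0,0,0],[0.3,0,0,0,0,0,0],[0.3,0,0,0,0,0,0],[0.3,0,0,0,0,0,0],[0.3,0,0,0,0,0,0]],
  ],
)

```text
time_s: 9.45
tcp_pos: [0.4787, -0.0164, 0.027]
ee_rot: [[-0.144, -0.99, 0.0], [-0.99, 0.144, -0.0], [0.0, -0.0, -1.0]]
wrist_force: [-0.4, -0.7, 0.2]
gripper_width: 0.701
gripper_force: 0.0
```

```bash
python3 -c "
from h import *
feel(20)
from station import r
c=r.capture('top');np.savez('pics/top7.npz',**c)"
```

```text
t 10.45 tcp [ 0.4786 -0.0164  0.027 ] zx,zy [0.0001 0.    ] w 60.6 g 0.0
F [ 0.06 -0.04  0.17] M [ 0.0898 -0.0658  0.0002] sd [0.035 0.015 0.024] Mroll -0.0518 Mpitch -0.0986
```

Fz ≈ 7.97 N (0.81 kg). The moment difference puts the balance point about 3.6 mm toward the heel. I'll check with a second grip 10 mm toward the heel (expecting about +0.05 N·m).

Emit:
servo_tool(
  commands=[
    [[0.3,5,0,0,0,0,0],[0.3,10,0,0,0,0,0],[0.6,10,0,0,0,0,0],[0.6,10,0,0,0,0,0],[0.6,10,0,0,0,0,0]],
  ],
)

```text
time_s: 11.0
tcp_pos: [0.477, -0.0265, 0.027]
ee_rot: [[-0.145, -0.989, -0.0], [-0.989, 0.145, -0.0], [0.0, 0.0, -1.0]]
wrist_force: [-0.2, -2.2, -0.1]
gripper_width: 0.553
gripper_force: 30.0
```

Emit:
servo_tool(
  commands=[
    [[0.6,0,0,0,0,0,0],[0.6,0,0,-1,0,0,0],[0.6,0,0,-3,0,0,0],[0.6,0,0,-5,0,0,0],[0.6,0,0,-5,0,0,0]],
  ],
)

```text
time_s: 11.5
tcp_pos: [0.4768, -0.0263, 0.0317]
ee_rot: [[-0.145, -0.99, -0.001], [-0.99, 0.145, -0.0], [0.0, 0.001, -1.0]]
wrist_force: [-0.7, 0.2, -8.3]
gripper_width: 0.558
gripper_force: 30.0
```

```bash
python3 -c "
from h import *
feel(4);feel(16)"
```

```text
t 11.7 tcp [ 0.4769 -0.0263  0.0318] zx,zy [-0.0005 -0.    ] w 48.3 g 29.996097022667527
F [-0.03  0.59 -7.97] M [ 0.0238 -0.0538  0.0272] sd [0.025 0.019 0.028] Mroll -0.0497 Mpitch -0.0315
t 12.5 tcp [ 0.4771 -0.0263  0.0319] zx,zy [-0.  0.] w 48.0 g 29.996459260582924
F [ 0.14  0.12 -7.78] M [ 0.038  -0.038   0.0176] sd [0.032 0.034 0.028] Mroll -0.032 Mpitch -0.0432
```

The shift of 10 mm changed the moment by 0.086 N·m, as expected, so the balance is about 3.3 mm from the first grip, toward the heel. Before placing I'll set the neck down and use the wrist camera for a closer look at the rest, because a tilted cork shifts its centre.

Emit:
servo_tool(
  commands=[
    [[0.6,0,0,2,0,0,0],[0.6,0,0,4,0,0,0],[0.6,0,0,5,0,0,0],[0.3,0,0,5,0,0,0],[0.3,0,0,5,0,0,0]],
  ],
)

```text
time_s: 13.0
tcp_pos: [0.4789, -0.0261, 0.0281]
ee_rot: [[-0.144, -0.99, 0.004], [-0.99, 0.144, 0.0], [-0.001, -0.003, -1.0]]
wrist_force: [0.1, -0.0, -0.1]
gripper_width: 0.65
gripper_force: 0.0
```

Emit:
servo_tool(
  commands=[
    [[0.3,0,0,0,0,0,0],[0.3,0,0,-30,0,0,0],[0.3,0,0,-75,0,0,0],[0.3,0,0,-120,0,0,0],[0.3,0,0,-150,0,0,0]],
  ],
)

```text
time_s: 13.5
tcp_pos: [0.4788, -0.0262, 0.1811]
ee_rot: [[-0.144, -0.99, 0.006], [-0.99, 0.144, 0.001], [-0.002, -0.006, -1.0]]
wrist_force: [1.3, -0.0, 0.5]
gripper_width: 0.698
gripper_force: 0.0
```

Emit:
servo_tool(
  commands=[
    [[0.3,-34,-32,0,0,0,0],[0.3,-68,-64,0,0,0,0],[0.3,-102,-96,0,0,0,0],[0.3,-136,-128,0,0,0,0],[0.3,-170,-160,0,0,0,0]],
  ],
)

```text
time_s: 14.0
tcp_pos: [0.6617, 0.12, 0.1776]
ee_rot: [[-0.144, -0.99, 0.002], [-0.99, 0.144, 0.0], [-0.0, -0.001, -1.0]]
wrist_force: [0.5, -0.0, 0.3]
gripper_width: 0.703
gripper_force: 0.0
```

Emit:
servo_tool(
  commands=[
    [[0.3,-9,-9,0,0,0,0],[0.3,-9,-9,0,0,0,0],[0.3,-9,-9,0,0,0,0],[0.3,-9,-9,0,0,0,0],[0.3,-9,-9,0,0,0,0]],
  ],
)

```text
time_s: 14.5
tcp_pos: [0.6697, 0.1256, 0.1779]
ee_rot: [[-0.145, -0.989, 0.001], [-0.989, 0.145, 0.0], [-0.0, -0.001, -1.0]]
wrist_force: [-0.1, -0.3, 0.3]
gripper_width: 0.702
gripper_force: 0.0
```

```bash
python3 - <<'E'
from h import *
from station import r
c=r.capture("wrist");np.savez("pics/wrist8.npz",**c);s=r.sense();print(s["time_s"],s["tcp_pos"],-c["R"].T@c["t"])
t=r.capture("top");np.savez("pics/top8.npz",**t)
cv2.imwrite("pics/wrist8.png",cv2.resize(c["pixels"][0:260,170:470,::-1],None,fx=2.3,fy=2.3,interpolation=cv2.INTER_CUBIC))
E
```

```text
14.55 [0.66981392 0.12568453 0.17783904] [0.65761899 0.05191296 0.35900418]
```

View pics/wrist8.png

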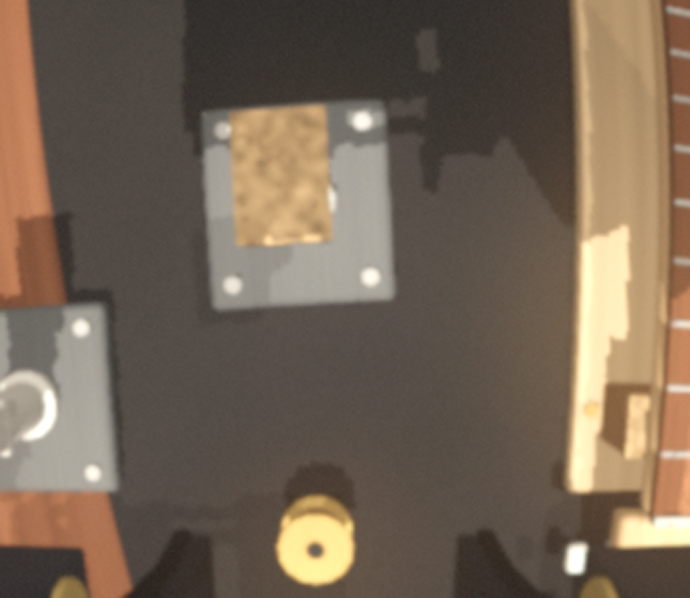

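The wrist view shows rest B's base corners at crop (203,112), (386,100), (394,299), (212,310), screws at (223,130), (361,121), (233,285), (370,276), and cork corners at about (230,111), (326,104), (331,241), (236,246).

```bash
python3 - <<'E'
from h import *
c=dict(np.load("pics/wrist8.npz"))
f=lambda p,z:fray(c,(p[0]+.5)/2.3-.5+170,(p[1]+.5)/2.3-.5,z)
def show(n,ps,z):
    P=np.array([f(p,z) for p in ps]);e=[np.hypot(*(P[i]-P[(i+1)%4])[:2])*1000 for i in range(4)]
    a=[np.degrees(np.arctan2(*(P[i]-P[j])[1::-1])) for i,j in((3,0),(2,1))]
    print(n,z,P.mean(0).round(4),"edges",np.round(e,1),"ang",np.round(a,1))
show("base",[(203,112),(386,100),(394,299),(212,310)],.014)
show("screws",[(223,130),(361,121),(370,276),(233,285)],.015)
for z in(.117,.12,.123):show("cork",[(230,111),(326,104),(331,241),(236,246)],z)
I=c["pixels"];h=cv2.cvtColor(I,cv2.COLOR_RGB2HSV).astype(int);k=np.zeros(I.shape[:2],np.uint8);k[35:115,255:325]=((h[...,1]>80)&(h[...,2]>100))[35:115,255:325]
n,l,st,ce=cv2.connectedComponentsWithStats(k);i=1+st[1:,4].argmax();pts=np.argwhere(l==i)[:,::-1].astype(np.float32)
b=cv2.boxPoints(cv2.minAreaRect(pts));print(st[i],b);P=np.array([fray(c,*p,.12) for p in b]);print(P.mean(0))
E
```

```text
base 0.014 [0.6704 0.0206 0.014 ] edges [88.  98.  88.4 98.3] ang [83.8 84.1]
screws 0.015 [0.6711 0.02   0.015 ] edges [65.9 75.9 65.9 76.5] ang [85. 85.]
cork 0.117 [0.671  0.0193 0.117 ] edges [32.3 47.5 32.  47.1] ang [84.1 83.7]
cork 0.12 [0.6708 0.0197 0.12  ] edges [31.9 46.9 31.6 46.5] ang [84.1 83.7]
cork 0.123 [0.6706 0.0201 0.123 ] edges [31.5 46.3 31.2 45.9] ang [84.1 83.7]
[ 270   45   44   62 2448] [[269.14462   46.892765]
 [310.8903    44.805485]
 [313.8903   104.8055  ]
 [272.14462  106.89278 ]]
[0.67097731 0.01953478 0.12      ]
```

Emit:
servo_tool(
  commands=[
    [[0.3,34,34,0,0,0,0],[0.3,69,68,0,0,0,0],[0.3,103,101,0,0,0,0],[0.3,138,135,0,0,0,0],[0.3,172,169,0,0,0,0]],
  ],
)

```text
time_s: 15.1
tcp_pos: [0.4762, -0.0208, 0.1773]
ee_rot: [[-0.145, -0.989, 0.001], [-0.989, 0.145, 0.0], [-0.0, -0.001, -1.0]]
wrist_force: [0.4, -0.4, 0.2]
gripper_width: 0.701
gripper_force: 0.0
```

Emit:
servo_tool(
  commands=[
    [[0.3,0,0,0,0,0,0],[0.3,0,0,40,0,0,0],[0.3,0,0,85,0,0,0],[0.3,0,0,125,0,0,0],[0.3,0,0,150,0,0,0]],
  ],
)

```text
time_s: 15.6
tcp_pos: [0.4771, -0.0197, 0.0248]
ee_rot: [[-0.145, -0.989, -0.002], [-0.989, 0.145, -0.0], [0.001, 0.002, -1.0]]
wrist_force: [0.2, -0.5, 0.1]
gripper_width: 0.696
gripper_force: 0.0
```

Emit:
servo_tool(
  commands=[
    [[0.3,0,0,0,0,0,0],[0.3,0,0,0,0,0,0],[0.6,0,0,0,0,0,0],[0.6,0,0,0,0,0,0],[0.6,0,0,0,0,0,0]],
  ],
)

```text
time_s: 16.1
tcp_pos: [0.4782, -0.0191, 0.0283]
ee_rot: [[-0.145, -0.989, 0.001], [-0.989, 0.145, 0.001], [-0.001, -0.001, -1.0]]
wrist_force: [-3.5, 2.4, 6.3]
gripper_width: 0.55
gripper_force: 30.0
```

Emit:
servo_tool(
  commands=[
    [[0.6,0,0,0,0,0,0],[0.6,0,0,-1,0,0,0],[0.6,0,0,-3,0,0,0],[0.6,0,0,-5,0,0,0],[0.6,0,0,-5,0,0,0]],
  ],
)

```text
time_s: 16.6
tcp_pos: [0.4777, -0.0196, 0.0316]
ee_rot: [[-0.145, -0.989, -0.001], [-0.989, 0.145, -0.0], [0.0, 0.001, -1.0]]
wrist_force: [-0.1, 0.6, -7.5]
gripper_width: 0.556
gripper_force: 30.0
```

```bash
python3 -c "
from h import *
feel(3);feel(20)"
```

```text
t 16.75 tcp [ 0.4779 -0.0195  0.0316] zx,zy [-0.0008 -0.0001] w 47.9 g 29.996738601475954
F [-0.4  -0.33 -7.47] M [ 0.0844 -0.0874  0.0016] sd [0.014 0.027 0.013] Mroll -0.0739 Mpitch -0.0964
t 17.75 tcp [ 0.4782 -0.0194  0.032 ] zx,zy [ 0. -0.] w 48.3 g 29.996530367061496
F [-0.18  0.   -7.93] M [ 0.0991 -0.0728 -0.0058] sd [0.036 0.031 0.033] Mroll -0.0573 Mpitch -0.1088
```

Emit:
servo_tool(
  commands=[
    [[0.6,0,0,-8,0,0,0],[0.6,0,0,-20,0,0,0],[0.6,0,0,-34,0,0,0],[0.6,0,0,-48,0,0,0],[0.6,0,0,-62,0,0,0]],
  ],
)

```text
time_s: 18.25
tcp_pos: [0.478, -0.0194, 0.095]
ee_rot: [[-0.145, -0.989, 0.0], [-0.989, 0.145, 0.0], [-0.0, -0.0, -1.0]]
wrist_force: [-1.2, 0.2, -8.4]
gripper_width: 0.552
gripper_force: 30.0
```

Emit:
servo_tool(
  commands=[
    [[0.6,0,0,-14,0,0,0],[0.6,0,0,-24,0,0,0],[0.6,0,0,-31,0,0,0],[0.6,0,0,-33,0,0,0],[0.6,0,0,-33,0,0,0]],
  ],
)

```text
time_s: 18.75
tcp_pos: [0.478, -0.0194, 0.1269]
ee_rot: [[-0.145, -0.989, -0.0], [-0.989, 0.145, 0.0], [-0.0, 0.0, -1.0]]
wrist_force: [0.1, 0.8, -8.5]
gripper_width: 0.554
gripper_force: 30.0
```

Emit:
servo_tool(
  commands=[
    [[0.6,-2,-5,0,0,0,0],[0.6,-6,-16,0,0,0,0],[0.6,-13,-35,0,0,0,0],[0.6,-21,-57,0,0,0,0],[0.6,-30,-81,0,0,0,0]],
  ],
)

```text
time_s: 19.25
tcp_pos: [0.5641, -0.0012, 0.1262]
ee_rot: [[-0.144, -0.99, -0.001], [-0.99, 0.144, -0.0], [0.0, 0.001, -1.0]]
wrist_force: [0.5, 0.3, -7.6]
gripper_width: 0.55
gripper_force: 30.0
```

Emit:
servo_tool(
  commands=[
    [[0.6,-9,-25,0,0,0,0],[0.6,-18,-49,0,0,0,-0.01],[0.6,-26,-71,0,0,0,-0.02],[0.6,-33,-90,0,0,0,-0.035],[0.6,-37,-102,0,0,0,-0.047]],
  ],
)

```text
time_s: 19.75
tcp_pos: [0.6712, 0.021, 0.1249]
ee_rot: [[-0.097, -0.995, -0.001], [-0.995, 0.097, -0.0], [0.0, 0.001, -1.0]]
wrist_force: [-0.3, -0.1, -7.4]
gripper_width: 0.555
gripper_force: 30.0
```

Emit:
servo_tool(
  commands=[
    [[0.6,0,-1,0,0,0,0],[0.6,0,-2,0,0,0,0],[0.6,0,-2,0,0,0,0],[0.6,0,-2,0,0,0,0],[0.6,0,-2,0,0,0,0]],
  ],
)

```text
time_s: 20.25
tcp_pos: [0.6706, 0.0202, 0.1272]
ee_rot: [[-0.098, -0.995, 0.0], [-0.995, 0.098, 0.0], [-0.0, -0.0, -1.0]]
wrist_force: [-0.5, 0.3, -7.5]
gripper_width: 0.55
gripper_force: 30.0
```

```bash
python3 - <<'E'
from h import *
from station import r
feel(8)
s=r.capture("side");np.savez("pics/side9.npz",**s);t=r.capture("top");np.savez("pics/top9.npz",**t)
a=cv2.resize(s["pixels"][120:290,300:440,::-1],None,fx=3.4,fy=3.4,interpolation=cv2.INTER_CUBIC)
b=t["pixels"][120:210,220:420,::-1];b=cv2.resize(b,(320,144));b=cv2.copyMakeBorder(b,0,a.shape[0]-144,0,0,cv2.BORDER_CONSTANT)
cv2.imwrite("pics/mix9.png",np.hstack([a,b]))
E
```

```text
t 20.65 tcp [0.6709 0.0203 0.127 ] zx,zy [0.0001 0.    ] w 48.1 g 29.996660174801946
F [-0.12  0.12 -8.09] M [ 0.0973 -0.0434 -0.006 ] sd [0.025 0.025 0.035] Mroll -0.0285 Mpitch -0.1027
```

View pics/mix9.png

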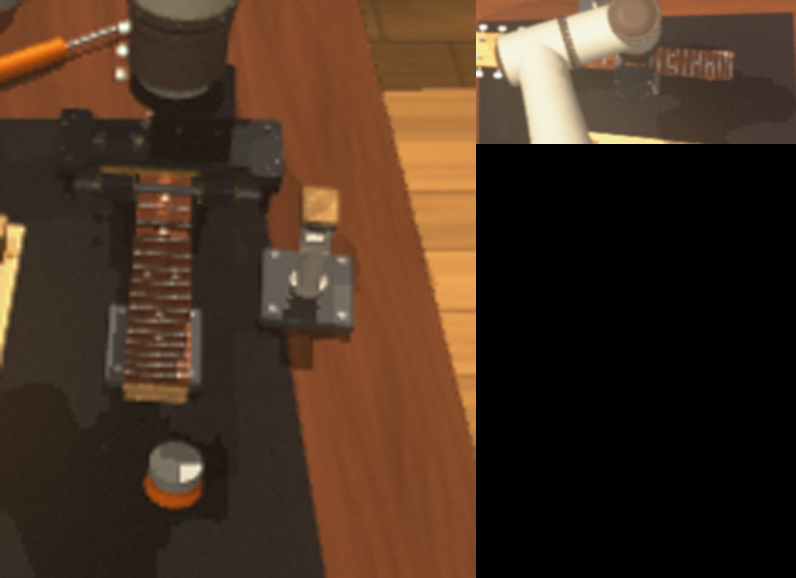

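The mixed view shows the held neck over the rest base, centred across it, with the heel end at (155,395) and clear of the polish pot (173,475). I'll lower it, slowing before contact.

Emit:
servo_tool(
  commands=[
    [[0.6,0,0,5,0,0,0],[0.6,0,0,12,0,0,0],[0.6,0,0,18,0,0,0],[0.6,0,0,22,0,0,0],[0.6,0,0,24,0,0,0]],
  ],
)

```text
time_s: 21.25
tcp_pos: [0.6705, 0.0201, 0.1018]
ee_rot: [[-0.098, -0.995, -0.002], [-0.995, 0.098, -0.0], [0.001, 0.002, -1.0]]
wrist_force: [0.3, 0.1, -7.7]
gripper_width: 0.551
gripper_force: 30.0
```

Emit:
servo_tool(
  commands=[
    [[0.6,0,0,0.5,0,0,0],[0.6,0,0,1,0,0,0],[0.6,0,0,1.5,0,0,0],[0.6,0,0,2,0,0,0],[0.6,0,0,2,0,0,0]],
  ],
)

```text
time_s: 21.75
tcp_pos: [0.6709, 0.0203, 0.101]
ee_rot: [[-0.098, -0.995, 0.0], [-0.995, 0.098, 0.0], [-0.0, -0.0, -1.0]]
wrist_force: [-0.2, -0.1, -9.1]
gripper_width: 0.552
gripper_force: 30.0
```

Emit:
servo_tool(
  commands=[
    [[0.6,0,0,0.5,0,0,0],[0.6,0,0,1,0,0,0],[0.6,0,0,1.5,0,0,0],[0.6,0,0,2,0,0,0],[0.6,0,0,2,0,0,0]],
  ],
)

```text
time_s: 22.25
tcp_pos: [0.6709, 0.0203, 0.0988]
ee_rot: [[-0.098, -0.995, -0.0], [-0.995, 0.098, -0.0], [0.0, 0.0, -1.0]]
wrist_force: [0.1, -0.4, -6.6]
gripper_width: 0.553
gripper_force: 30.0
```

Emit:
servo_tool(
  commands=[
    [[0.6,0,0,0.5,0,0,0],[0.6,0,0,0.5,0,0,0],[0.6,0,0,1,0,0,0],[0.6,0,0,1,0,0,0],[0.6,0,0,1,0,0,0]],
  ],
)

```text
time_s: 22.75
tcp_pos: [0.671, 0.0204, 0.0984]
ee_rot: [[-0.098, -0.995, 0.0], [-0.995, 0.098, 0.0], [-0.0, -0.0, -1.0]]
wrist_force: [-1.4, 1.2, -3.8]
gripper_width: 0.552
gripper_force: 30.0
```

```bash
python3 -c "
from h import *
feel(5)"
```

```text
t 23.0 tcp [0.671  0.0205 0.0984] zx,zy [0.0004 0.0002] w 47.7 g 30.006024688482285
F [-2.16  1.35 -3.  ] M [ 0.5722  0.5189 -0.0066] sd [0.049 0.056 0.023] Mroll 0.5978 Mpitch -0.4891
```

Emit:
servo_tool(
  commands=[
    [[0.6,0,0,0.3,0,0,0],[0.6,0,0,0.5,0,0,0],[0.6,0,0,0.5,0,0,0],[0.6,0,0,0.5,0,0,0],[0.6,0,0,0.5,0,0,0]],
  ],
)

```text
time_s: 23.5
tcp_pos: [0.6711, 0.0204, 0.0983]
ee_rot: [[-0.098, -0.995, 0.001], [-0.995, 0.098, 0.0], [-0.0, -0.001, -1.0]]
wrist_force: [-4.2, 1.8, 3.7]
gripper_width: 0.551
gripper_force: 30.0
```

```bash
python3 -c "
from h import *
feel(4)
from station import r
np.savez('pics/side10.npz',**r.capture('side'))"
```

```text
t 23.7 tcp [0.6711 0.0204 0.0983] zx,zy [0.0007 0.0001] w 48.3 g 30.014148862101138
F [-4.52  2.75  3.19] M [0.9952 1.3741 0.0124] sd [0.028 0.038 0.027] Mroll 1.5063 Mpitch -0.7809
```

Flush contact: height stopped at 0.0983. I'll ease off the last half millimetre and open.

Emit:
servo_tool(
  commands=[
    [[0.6,0,0,-0.3,0,0,0],[0.6,0,0,-0.5,0,0,0],[0.6,0,0,-0.5,0,0,0],[0.6,0,0,-0.5,0,0,0],[0.42,0,0,-0.5,0,0,0]],
  ],
)

```text
time_s: 24.25
tcp_pos: [0.6716, 0.0202, 0.0983]
ee_rot: [[-0.098, -0.995, 0.002], [-0.995, 0.098, -0.0], [-0.0, -0.002, -1.0]]
wrist_force: [-2.0, 1.0, 1.0]
gripper_width: 0.571
gripper_force: 1.1
```

Emit:
servo_tool(
  commands=[
    [[0.42,0,0,0,0,0,0],[0.42,0,0,0,0,0,0],[0.42,0,0,0,0,0,0],[0.42,0,0,0,0,0,0],[0.42,0,0,0,0,0,0]],
  ],
)

```text
time_s: 24.75
tcp_pos: [0.6713, 0.02, 0.0979]
ee_rot: [[-0.098, -0.995, 0.001], [-0.995, 0.098, -0.0], [0.0, -0.001, -1.0]]
wrist_force: [-0.3, -0.6, -0.2]
gripper_width: 0.577
gripper_force: 0.0
```

```bash
python3 - <<'E'
from h import *
from station import r
feel(4)
a=dict(np.load("pics/side9.npz"));b=dict(np.load("pics/side10.npz"));s=r.capture("side");np.savez("pics/side11.npz",**s)
w=r.capture("wrist");np.savez("pics/wrist11.npz",**w)
crop=lambda c:cv2.resize(c["pixels"][120:270,310:370,::-1],None,fx=3.5,fy=3.5,interpolation=cv2.INTER_CUBIC)
cv2.imwrite("pics/mix11.png",np.hstack([crop(b),crop(s),cv2.resize(w["pixels"][0:270,200:440,::-1],(350,525))]))
E
```

```text
t 24.95 tcp [0.671  0.0202 0.0979] zx,zy [ 0.0002 -0.0001] w 50.5 g 0.0
F [-0.11  0.2  -0.27] M [ 0.1009 -0.0621  0.0302] sd [0.042 0.019 0.007] Mroll -0.0465 Mpitch -0.109
```

View pics/mix11.png

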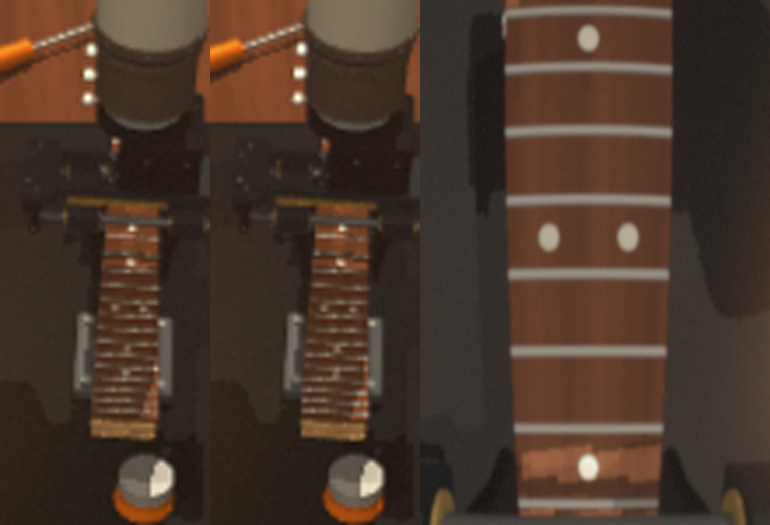

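Neck before and after release (heel end at (125,430) in both crops) is unchanged, so it stays by itself. I'll open wider and go straight up.

Emit:
servo_tool(
  commands=[
    [[0.2,0,0,0,0,0,0],[0.2,0,0,0,0,0,0],[0.2,0,0,0,0,0,0],[0.2,0,0,0,0,0,0],[0.2,0,0,0,0,0,0]],
  ],
)

```text
time_s: 25.55
tcp_pos: [0.6709, 0.0203, 0.0979]
ee_rot: [[-0.098, -0.995, -0.0], [-0.995, 0.098, -0.0], [0.0, 0.0, -1.0]]
wrist_force: [0.4, 0.3, 0.6]
gripper_width: 0.793
gripper_force: 0.0
```

Emit:
servo_tool(
  commands=[
    [[0.2,0,0,-8,0,0,0],[0.2,0,0,-25,0,0,0],[0.2,0,0,-50,0,0,0],[0.2,0,0,-85,0,0,0],[0.2,0,0,-120,0,0,0]],
  ],
)

```text
time_s: 26.05
tcp_pos: [0.6707, 0.0201, 0.2196]
ee_rot: [[-0.098, -0.995, -0.0], [-0.995, 0.098, -0.0], [0.0, 0.0, -1.0]]
wrist_force: [0.1, 0.0, 0.3]
gripper_width: 0.801
gripper_force: 0.0
```

Emit:
servo_tool(
  commands=[
    [[0.2,0,0,0,0,0,0],[0.2,0,0,0,0,0,0],[0.2,0,0,0,0,0,0],[0.2,0,0,0,0,0,0],[0.2,0,0,0,0,0,0]],
  ],
)

```text
time_s: 26.55
tcp_pos: [0.6705, 0.0202, 0.2168]
ee_rot: [[-0.098, -0.995, -0.002], [-0.995, 0.098, -0.001], [0.001, 0.002, -1.0]]
wrist_force: [-0.3, 0.5, 0.1]
gripper_width: 0.798
gripper_force: 0.0
```

```bash
python3 - <<'E'
from h import *
from station import r
s=r.capture("side")["pixels"].astype(int);a=np.load("pics/side11.npz")["pixels"].astype(int);b=np.load("pics/side10.npz")["pixels"].astype(int)
sl=(slice(195,250),slice(330,360))
print("diff heel region",np.abs(s-a)[sl].mean(),np.abs(a-b)[sl].mean())
from numpy import float32
def shift(p,q): return cv2.phaseCorrelate(p[200:250,325:360].mean(2).astype(float32),q[200:250,325:360].mean(2).astype(float32))
print(shift(a,s),shift(b,s))
c=r.capture("wrist");np.savez("pics/wrist12.npz",**c)
for v in range(30,240,30):
    g=c["pixels"][v,230:400].astype(int);m=np.where((g[:,0]-g[:,2]>35))[0]
    if len(m): A,B=fray(c,230+m[0],v,.142),fray(c,230+m[-1],v,.142);print(v,m[0]+230,m[-1]+230,((A+B)/2)[:2].round(4),round(np.hypot(*(A-B)[:2])*1000,1))
print(r.sense()["time_s"],r.sense()["tcp_pos"])
E
```

```text
diff heel region 9.593131313131313 5.416767676767677
((-0.05744361169353951, -0.20744521990867426), 0.7998275216420492) ((0.09236402802985211, -0.04663440778045569), 0.7087130334642199)
30 284 345 [ 0.6553 -0.1253] 50.0
60 278 345 [ 0.6603 -0.0995] 54.6
90 293 345 [ 0.6566 -0.0736] 42.4
120 285 345 [ 0.6623 -0.0492] 49.2
180 286 343 [0.6677 0.0012] 48.3
210 287 342 [0.6703 0.0277] 47.9
26.65 [0.6707391  0.020179   0.21717152]
```

```bash
python3 -c "
from station import r
print(r.finish_job())"
```

```text
the job is handed in; nothing more can be done
None
```

The neck lies fretboard up on the right-hand rest's saddle, about 1.5 mm off centre across it; by camera it stayed put after I let go, at about 27 s of the 72 s. The job is handed in; no verdict was returned.

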